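Zero the blood-cell counter through its shuttered well

TASK

Zero the cell counter on the microscope bench with a fingertip: slide the small shutter on its top fully open, reach into the well beneath and press the sunken key fully down, then take the finger out and slide the shutter fully shut again. Push and press gently: pinch or lift nothing, leave the four raised tally keys unpressed, and leave the counter and the things standing around it where they are.

Things in the scene. Friction and masses are not known exactly. Their poses are not given: they have to be found in the camera images.
- counter: cell counter, a cream box standing loose on the bench, 150 (its x) x 260 (its y) x 60 mm high, 1.8 kg; slides if pushed over about 12 N. Origin: centre of its underside, z up. Flat top (deck) at 60 mm. In its frame (mm): well at x 20, y -70; shutter rails 5 wide, 6 high, along y at x -10.5 and 50.5, y -99 to 15; display 70 x 85 x 7 high at x 20, y 76; tally keys along its -x edge
- well_mouth (a point): centre of the mouth of the well, at deck height on the counter. The well is square, 46 x 46 mm, sides along the counter's x and y, 32 mm deep, with upright walls and a flat floor; x, y, z axes as the counter's
- zero_key_top (a point): centre of the top of the sunken key: a round black key 20 mm in diameter standing in the middle of the well, its top 16 mm below the deck when up; it moves straight down
- zero_key (a joint): travel of the sunken key (m): 0 up, 0.006 fully down. Spring return: starts to move at about 1.5 N, fully down at about 5 N
- shutter (a joint): position of the shutter (m): 0 fully shut over the well (starts here or up to 0.015 open), 0.054 fully open; it grows as the shutter slides along the counter's +y. About 1.2 N of friction; it stays where it is left; end stops at both ends
- shutter_rib (a point): top centre of the push rib, which stands across the middle of the grey shutter. The shutter is a plate 54 (x) x 56 (y) x 3 mm, its upper face 3.5 mm above the deck; the rib is 40 mm long along the counter's x, 6 mm thick along y, and its top is 19 mm above the deck. With the shutter shut the rib stands right over the well's centre
- oil_bottle: small amber oil bottle standing near the counter, 28 mm in diameter, 62 mm high; origin at the centre of its underside. Leave it alone
- jar: capped specimen jar standing near the counter, about 46 mm in diameter, 55 mm high; origin at the centre of its underside. Leave it alone
- slide_box: closed box for microscope slides lying near the counter, 35 (its x) x 81 (its y) x 26 mm high; origin at the centre of its underside. Leave it alone
- tally0 (a joint): travel of tally key 0 (m), 0 up, 0.004 fully down, about 1.5 N to start: a raised black key 22 (x) x 30 (y) mm, top 11 mm above the deck, at x -52, y -75 mm in the counter's frame. Not to be pressed
- tally1 (a joint): travel of tally key 1 (m), 0 up, 0.004 fully down, about 1.5 N to start: a raised black key 22 (x) x 30 (y) mm, top 11 mm above the deck, at x -52, y -25 mm in the counter's frame. Not to be pressed
- tally2 (a joint): travel of tally key 2 (m), 0 up, 0.004 fully down, about 1.5 N to start: a raised black key 22 (x) x 30 (y) mm, top 11 mm above the deck, at x -52, y 25 mm in the counter's frame. Not to be pressed
- tally3 (a joint): travel of tally key 3 (m), 0 up, 0.004 fully down, about 1.5 N to start: a raised black key 22 (x) x 30 (y) mm, top 11 mm above the deck, at x -52, y 75 mm in the counter's frame. Not to be pressed

How it is judged:
On the way, in this order (a step that is already met when the one before it is completed fails the run):
1. the shutter is slid fully open (0.045 or more) (value of joint shutter above 0.045 m), for 0.1 s.
2. the sunken key is pressed fully down (0.0045 or more), the shutter open (value of joint zero_key above 0.0045 m and value of joint shutter above 0.035 m), for 0.1 s.
3. the shutter is slid shut again (0.005 or less), the key up (value of joint shutter below 0.005 m and value of joint zero_key below 0.0015 m), for 0.2 s.
At the end, for the whole second after the job is handed in: After the shutter was opened and the key pressed: the shutter is within 5 mm of fully shut, the sunken key is up, the counter stands flat within 25 mm of its start, the bystanders are within 20 mm of theirs, and the robot touches nothing (all of step 3 and distance of counter from where it was at the start of the episode below 0.025 m and angle between counter's own z axis and vertical below 0.03 rad and linear speed of counter below 0.01 m/s and distance of each of oil_bottle, jar, slide_box from where it was at the start of the episode below 0.02 m).
It fails at once if the counter is lifted or tipped (height (world z) of counter above 0.01 m or angle between counter's own z axis and vertical above 0.08 rad).
It fails at once if the counter is shoved more than 25 mm (distance of counter from where it was at the start of the episode above 0.025 m).
It fails at once if the fingers pinch the counter or its shutter, or bear on it, with over 38 N (contact force between the fingers and counter above 38 N).
It fails at once if a raised tally key is pressed (2.5 mm or more) (value of joint any of tally0, tally1, tally2, tally3 above 0.0025 m).
It fails at once if a bystander is moved, lifted or knocked over (distance of any of oil_bottle, jar, slide_box from where it was at the start of the episode above 0.02 m or angle between any of oil_bottle, jar, slide_box's own z axis and vertical above 0.4 rad).
It also fails if it takes over 54 s, if anything falls off the work surface, if the arm or the gripper's body presses on something with over 40 N, if the wrist force passes 120 N, or if a joint passes its speed limit or range.

ROBOT

A 6-joint arm with a two-finger parallel gripper is mounted at the origin on the work surface. World frame = base frame: x ahead of the robot, y to its left, z up, the work surface at z = 0. Lengths are in m, angles in rad, forces in N, time in s.
With the tool pointing down it reaches from about 0.25 to 0.725 m from the base axis. Payload 4 kg.
Tool frame: the origin (TCP) lies at the very end of the fingers, on their centre line; the grasp point (between the pads) lies 19 mm behind it; z points along the fingers, y is the line along which they close (so a half turn about z gives the same grasp; the last joint's range is limited). The gripper opens to 85 mm and grips with 20 to 120 N. Pads are 22 mm wide; open, the fingers measure 114 mm over their backs; the gripper's body (76 mm by 85 mm) begins 54 mm behind the grasp point. The pads swing forward as they close: fully open they stand 13 mm farther back than shut.
Start: joints at [-1.17, 0.241, 0.005, 1.335, 0, 1.571], TCP at [0.195, -0.46, 0.231] pointing down, gripper open.
Joint ranges: [-2.72, 2.72], [-1.05, 1.87], [-1.09, 1.28], [-1.99, 2.15], [-1.42, 1.44], [-3.14, 3.14]. Speed limits (rad/s): [2.79, 2.79, 3.14, 3.14, 3.14, 3.14].

INTERFACE

Orientations are given as a unit quaternion [x, y, z, w].
In Python, from bench import robot gives the robot as it stands. The module is installed in compiled form; this text tells all that it offers. Calls block until the motion is done:
- robot.move_pose(position, orientation): joint-space move of the TCP to a pose.
- robot.line_to(position, frame=None, velocity=0.15, stop_force=None): straight line of the TCP; frame=None keeps the orientation; velocity is the mean speed in m/s. With stop_force (N) it stops when the force on the tool has changed by that much, and returns True; else False.
- robot.goto_joints(angles): joint-space move.
- robot.gripper_to(opening, newtons=None): opening from 0.0 (shut) to 1.0 (fully open); newtons is the grip in N (None keeps the last); returns when the fingers have stopped.
- robot.pause(seconds).
- robot.inverse_kinematics(position, orientation): joint angles nearest the present ones, or None.
- robot.snapshot(name): name is "side" or "top"; returns a dict with "image" (480x640x3 uint8, red, green, blue), "fx", "fy", "cx", "cy" (pixels), "position" and "rotation" of the camera in the world. Camera axes: x right, y up, looking along -z (the intrinsics and any distortion apply to the point x, -y, -z); pixel columns grow to the right and rows downward; lengths in m; the calibration is good to about 2 mm. A picture is of the moment at which its call begins. There is no depth.
A pose or a line that the arm cannot do raises robot.IKError and nothing moves.
- robot.sign_off(): hands the job in; it is judged then, once.
Trained networks look in the newest picture that a camera, given by its name, has taken for a name from the list of things; names that differ only in an ending like _2 or _b are one class to them, and where a whole thing is asked for, a point or a joint stands for the part that bears it (a point fixed in the world has none). Each returns a list of dicts, best first, with "p" (0 to 1); they miss things now and then, are a little off and sometimes report something else, mostly with a low value. They report only what shows in the picture. A call takes as long as a camera call.
- robot.look_for(camera, label): "box" ([left, top, width, height] in pixels, round what is visible of it).
- robot.tip_of(camera, label): "at" ([column, row] in pixels: a listed point, or the origin of a listed thing).
Readings, each from a call of its own:
- robot.get_time_s(): time.
- robot.get_joint_positions(): joint angles.
- robot.get_joint_vel(): joint speeds.
- robot.get_joint_efforts(): joint torques, N m.
- robot.get_tcp_pos(): TCP position.
- robot.get_orientation(): TCP orientation.
- robot.get_contact_force(): force on the tool from outside, world axes, zero at the start.
- robot.get_moment(): the same for the moment, N m.
- robot.get_width(): opening from 0.0 (shut) to 1.0 (fully open).
- robot.get_finger_force(): force on a finger pad.
Only numpy, scipy, OpenCV 4.12 (cv2) and the standard library are available. Lean on these libraries where they do the work, as an engineer would, in place of code of your own. Each camera call takes 0.05 s, during which the arm holds its last target. There are 200 camera calls.

## Working session

There is one attempt and no reset: what is moved stays moved. The work goes in short steps, each a Python script; the robot and the scene stay as the last script left them, time stands still between calls to the robot, and variables do not carry over. Pictures are saved under pics/ and viewed, at most 10 in all, crops included, and the job is handed in when it is done.

```bash
mkdir -p pics; cat > h.py <<'E'
from bench import robot
import numpy as np, cv2
def ray(s,px):
    v=np.array([(px[0]-s["cx"])/s["fx"],-(px[1]-s["cy"])/s["fy"],-1.0])
    return np.array(s["position"]),np.array(s["rotation"])@v
def atz(s,px,z):
    p,d=ray(s,px); return p+d*(z-p[2])/d[2]
def proj(s,P):
    c=np.array(s["rotation"]).T@(np.array(P)-np.array(s["position"]))
    return [s["cx"]+s["fx"]*c[0]/-c[2], s["cy"]-s["fy"]*c[1]/-c[2]]
def snap(n,f=None):
    s=robot.snapshot(n)
    if f: cv2.imwrite("pics/"+f,s["image"][:,:,::-1])
    return s
E
python3 - <<'E'
from h import *
Z=dict(counter=0,well_mouth=.06,shutter_rib=.079,zero_key_top=.044,oil_bottle=0,jar=0,slide_box=0,tally0=.071,tally1=.071,tally2=.071,tally3=.071)
for c in("top","side"):
    s=snap(c,c+"0.png"); print(c,s.keys(),s["position"],np.round(s["rotation"],3).tolist(),s["fx"])
    for n,z in Z.items():
        for d in robot.tip_of(c,n)[:2]: print(n,round(d["p"],2),np.round(d["at"]),atz(s,d["at"],z).round(4))
    print()
print(robot.get_time_s(),robot.get_orientation())
E
```

```text
top dict_keys(['image', 'fx', 'fy', 'cx', 'cy', 'position', 'rotation']) [0.52775691 0.03576875 0.82626513] [-0.021, 0.027, 0.712, -0.702] 493.2055333759508Traceback (most recent call last):
  File "<stdin>", line 6, in <module>
  File "h.py", line 7, in atz
    p,d=ray(s,px); return p+d*(z-p[2])/d[2]
        ~~~^^^^^^
  File "h.py", line 5, in ray
    return np.array(s["position"]),np.array(s["rotation"])@v
                                   ~~~~~~~~~~~~~~~~~~~~~~~^~
ValueError: matmul: Input operand 1 has a mismatch in its core dimension 0, with gufunc signature (n?,k),(k,m?)->(n?,m?) (size 3 is different from 4)
```

Rotation is a quaternion.

```bash
sed -i 's/np.array(s\["rotation"\])/R.from_quat(s["rotation"]).as_matrix()/; 2a from scipy.spatial.transform import Rotation as R' h.py
python3 - <<'E'
from h import *
Z=dict(counter=0,well_mouth=.06,shutter_rib=.079,zero_key_top=.044,oil_bottle=0,jar=0,slide_box=0,tally0=.071,tally1=.071,tally2=.071,tally3=.071)
for c in("top","side"):
    s=snap(c,c+"0.png"); print(c,s["position"],np.round(s["rotation"],3).tolist(),s["fx"])
    for n,z in Z.items():
        for d in robot.tip_of(c,n)[:2]: print(n,round(d["p"],2),np.round(d["at"]),atz(s,d["at"],z).round(4))
    print()
print(robot.get_time_s(),robot.get_orientation())
E
```

```text
top [0.52775691 0.03576875 0.82626513] [-0.021, 0.027, 0.712, -0.702] 493.2055333759508
counter 0.94 [396. 299.] [ 0.49   -0.0961  0.    ]
counter 0.32 [419. 218.] [ 0.6256 -0.1386  0.    ]
well_mouth 0.97 [440. 280.] [ 0.5207 -0.1558  0.06  ]
shutter_rib 0.63 [435. 276.] [ 0.527  -0.1438  0.079 ]
shutter_rib 0.43 [416. 220.] [ 0.6117 -0.1166  0.079 ]
oil_bottle 0.71 [507. 260.] [ 0.5525 -0.2857  0.    ]
jar 0.87 [417. 220.] [ 0.6208 -0.1356  0.    ]
jar 0.15 [437. 279.] [ 0.521  -0.1665  0.    ]
slide_box 0.97 [327. 230.] [0.6058 0.0162 0.    ]Traceback (most recent call last):
  File "<stdin>", line 6, in <module>
ValueError: it knows: counter, jar, oil_bottle, shutter_rib, slide_box, well_mouth, zero_key_top
```

View pics/top0.png

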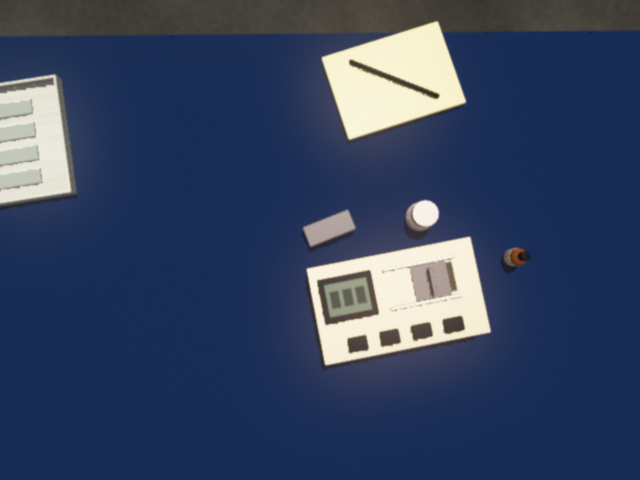

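The top picture shows the counter with its tally keys at (358,344), (390,337), (421,331) and (454,324). The display is at (348,297) and the shutter, slightly open, at about (431,281), so the counter's +y is roughly world +y. I'll fit its pose from the dark key blobs and the display.

```bash
cat >> h.py <<'E'
from scipy.optimize import least_squares
def blobs(s):
    g=cv2.cvtColor(s["image"],cv2.COLOR_RGB2GRAY)
    b=s["image"][:,:,2].astype(int)-s["image"][:,:,0]
    m=((g<75)&(b<30)).astype(np.uint8)
    n,l,st,c=cv2.connectedComponentsWithStats(m)
    return [(c[i],st[i,4],st[i,:4]) for i in range(1,n) if st[i,4]>60]
def world(q,p):   # q=(x,y,yaw), p in counter frame (m)
    c,s_=np.cos(q[2]),np.sin(q[2]); return np.array([q[0]+c*p[0]-s_*p[1],q[1]+s_*p[0]+c*p[1],p[2]])
def fit(s,obj,px,q0):
    r=least_squares(lambda q:np.ravel([np.subtract(proj(s,world(q,o)),u) for o,u in zip(obj,px)]),q0,loss="soft_l1")
    return r.x,r.fun.reshape(-1,2)
E
python3 - <<'E'
from h import *
s=snap("top")
for c,a,st in blobs(s): print(c.round(1),a,st)
obj=[(-.052,y,.071) for y in(-.075,-.025,.025,.075)]
px=[(454,324.5),(421.5,331),(390,337.5),(358,344)]
print(fit(s,obj,px,[.5,-.1,.17]))
im=s["image"][210:390,290:540][:,:,::-1]
cv2.imwrite("pics/topcrop.png",cv2.resize(im,None,fx=3.2,fy=3.2,interpolation=cv2.INTER_CUBIC))
s=snap("side","side0.png"); print(s["position"],s["rotation"],s["fx"])
for n,z in dict(counter=0,well_mouth=.06,shutter_rib=.079,zero_key_top=.044,oil_bottle=0,jar=0,slide_box=0).items():
    for d in robot.tip_of("side",n)[:2]: print(n,round(d["p"],2),np.round(d["at"]),atz(s,d["at"],z).round(4))
E
```

```text
[307.3  16.1] 20932 [  0   0 640  37]
[395.   79.5] 284 [350  61  88  37]
[380.1 118.6] 434 [321  62 144  82]
[ 37.9 201.1] 298 [  0 191  77  19]
[414.1 232.1] 251 [404 216  27  25]
[327. 241.] 257 [303 230  52  22]
[515.  260.6] 334 [501 247  29  26]
[374.1 343.9] 923 [305 274 172  96]
[331.5 300. ] 336 [319 275  37  49]
[453.2 324.6] 224 [444 318  20  15]
[421.8 332.4] 151 [412 326  19  13]
[389.4 339.7] 119 [381 336  18   9]
[357.  344.2] 192 [349 338  18  14]
(array([ 0.49037227, -0.08956083,  0.18274745]), array([[ 0.08746599, -0.05472272],
       [ 0.5116281 , -0.03160313],
       [-0.1567435 ,  0.01033461],
       [-0.41804979,  0.07117207]]))
[0.38896147 0.6136668  0.59357385] [-0.06777275  0.42349019  0.88948764 -0.15771701] 468.5483090284658
counter 0.7 [382. 200.] [ 0.5455 -0.2562  0.    ]
counter 0.66 [389. 252.] [ 0.4887 -0.0832  0.    ]
well_mouth 0.72 [385. 204.] [ 0.5204 -0.1531  0.06  ]
shutter_rib 0.77 [382. 199.] [ 0.5251 -0.1429  0.079 ]
oil_bottle 0.73 [380. 190.] [ 0.5601 -0.2931  0.    ]
slide_box 0.96 [312. 269.] [0.6128 0.0127 0.    ]
```

View pics/topcrop.png

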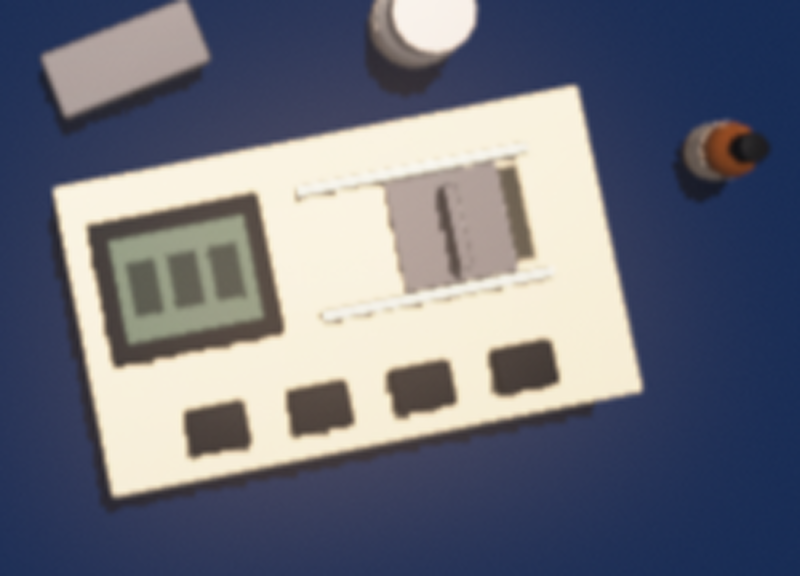

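View pics/side0.png

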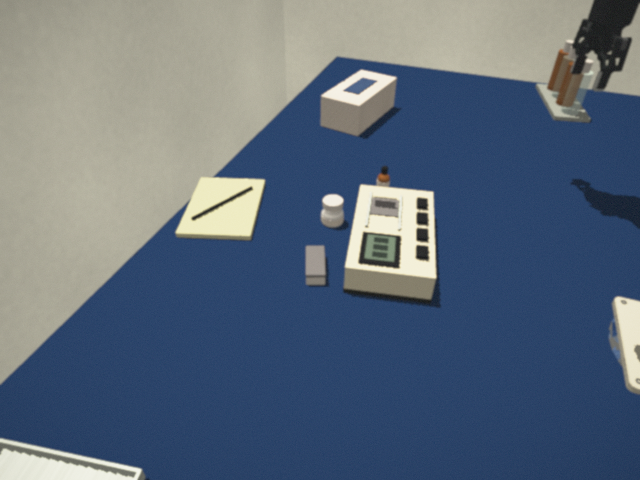

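The crop gives me the deck corners, the rail ends and the shutter edges. The shutter is open by several mm, with the well's dark strip visible at crop (517,215). Next I refine the pose and estimate the shutter opening.

```bash
python3 - <<'E'
from h import *
s=snap("top")
cr=lambda x,y:(290+(x+.5)/3.2-.5,210+(y+.5)/3.2-.5)
obj=[(.075,.13,.06),(.075,-.13,.06),(-.075,-.13,.06),(-.075,.13,.06),(.0505,.015,.066),(.0505,-.099,.066),(-.0105,.015,.066),(-.0105,-.099,.066)]+[(-.052,y,.071) for y in(-.075,-.025,.025,.075)]
px=[cr(*p) for p in[(53,187),(577,86),(643,391),(113,498),(298,192),(525,150),(324,317),(551,273),(524,367),(421,388),(320,409),(218,430)]]
q,f=fit(s,obj,px,[.49,-.09,.18]); print(q.tolist(),f.round(1).tolist())
def loc(p):
    d=p[:2]-q[:2];c,t=np.cos(q[2]),np.sin(q[2]);return np.array([c*d[0]+t*d[1],-t*d[0]+c*d[1]])*1e3
for n,p in[("L",(396,235)),("R",(509,213))]:
    print(n,loc(atz(s,cr(*p),.0635)))
print("ribtop",loc(atz(s,cr(462,232),.079)))
for n,z in dict(shutter_rib=.079,well_mouth=.06).items():
    d=robot.tip_of("top",n)[0]; print(n,loc(atz(s,d["at"],z)))
np.save("q.npy",q)
for sg in(1,-1):
    a=q[2]+sg*np.pi/2; x=np.array([np.cos(a),np.sin(a),0]);z=np.array([0,0,-1.]);M=np.c_[x,np.cross(z,x),z]
    o=R.from_matrix(M).as_quat(); print(o.tolist(),robot.inverse_kinematics(world(q,(.02,-.1,.1)),o))
E
```

```text
[0.49039131913139256, -0.08971826953290432, 0.17784372473163007] [[-0.1, 0.4], [-0.4, 0.2], [-0.6, 0.0], [-0.3, -0.5], [-0.4, 0.2], [0.8, -0.8], [-0.7, 0.2], [0.9, -0.3], [0.7, 0.4], [0.7, 0.2], [0.1, -0.0], [-0.3, -0.2]]
L [ 21.27598689 -28.41483557]
R [ 21.20629717 -84.27310545]
ribtop [ 17.45406605 -56.44571285]
shutter_rib [ 28.83199553 -56.156084  ]Traceback (most recent call last):
  File "<stdin>", line 13, in <module>
IndexError: list index out of range
```

Shutter edges at y −28.4 and −84.3 (56 mm, as specified) put it about 13.5 mm open. The pose also agrees with the side camera within about 2 mm. Now I open it.

```bash
cat >> h.py <<'E'
import os
if os.path.exists("q.npy"):
    q=np.load("q.npy")
    def loc(p):
        d=np.array(p[:2])-q[:2];c,t=np.cos(q[2]),np.sin(q[2]);return np.array([c*d[0]+t*d[1],-t*d[0]+c*d[1],p[2]])*1e3
    def ori(sg):
        a=q[2]+sg*np.pi/2; x=np.array([np.cos(a),np.sin(a),0]);z=np.array([0,0,-1.])
        return R.from_matrix(np.c_[x,np.cross(z,x),z]).as_quat()
    def go(x,y,z,v=.15,f=None):
        hit=robot.line_to(world(q,(x/1e3,y/1e3,z/1e3)),velocity=v,stop_force=f)
        print("hit",hit,loc(robot.get_tcp_pos()).round(1),"F",np.round(robot.get_contact_force(),1),"t",round(robot.get_time_s(),1)); return hit
E
python3 - <<'E'
from h import *
P=world(q,(.02,-.079,.16))
ik={sg:robot.inverse_kinematics(P,ori(sg)) for sg in(1,-1)}
print(ik)
sg=min((s for s in ik if ik[s] is not None),key=lambda s:np.abs(np.subtract(ik[s],robot.get_joint_positions())).max())
print(sg); robot.gripper_to(0.0,20); print(robot.get_width())
robot.move_pose(P,ori(sg))
go(20,-79,90,.1)
if not go(20,-79,69,.03,3):
    go(20,-16-16,69,.025,5)
    snap("top","open.png"); snap("side","opens.png")
E
```

```text
Traceback (most recent call last):
NameError: name 'q' is not defined
```

```bash
python3 - <<'E'
import numpy as np; np.save("q.npy",[0.490391,-0.089718,0.177844])
E
python3 - <<'E'
from h import *
P=world(q,(.02,-.079,.16))
ik={sg:robot.inverse_kinematics(P,ori(sg)) for sg in(1,-1)}
sg=min((s for s in ik if ik[s] is not None),key=lambda s:np.abs(np.subtract(ik[s],robot.get_joint_positions())).max())
print(sg,ik); robot.gripper_to(0.0,20); print(robot.get_width())
robot.move_pose(P,ori(sg))
go(20,-79,90,.1)
if not go(20,-79,69,.03,3):
    go(20,-16-16,69,.025,5)
    s=snap("top"); t=snap("side")
    a=s["image"][210:390,290:540]; b=t["image"][150:300,300:480]
    b=cv2.resize(b,(216,180)); im=np.hstack([a,b])[:,:,::-1]
    cv2.imwrite("pics/open.png",cv2.resize(im,None,fx=1.7,fy=1.7,interpolation=cv2.INTER_CUBIC))
E
```

```text
1 {1: array([-0.30317652,  0.37666981,  0.00547488,  1.1996014 ,  0.        ,
        1.08977581]), -1: array([-0.30317652,  0.37666981,  0.00547488,  1.1996014 ,  0.        ,
       -2.05181684])}
-0.0014312930139751844
hit False [ 20.4 -79.4  90.6] F [-0.8  0.5  0.2] t 4.4
hit False [ 20.1 -79.1  69.1] F [ 0.2 -0.5  1. ] t 5.2
hit False [ 20.  -31.9  69. ] F [-0.5 -0.6  0. ] t 7.2
```

View pics/open.png

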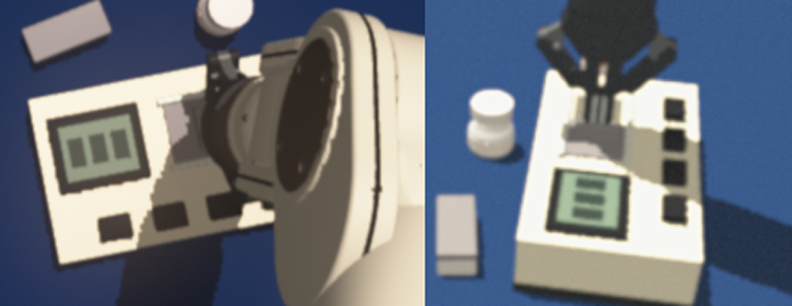

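The finger stands behind the rib, and the shutter has slid towards the display. I push on to the end stop, back off, and look straight down at the well.

```bash
python3 - <<'E'
from h import *
go(20,-20,69,.015,5)
robot.pause(.2)
y=loc(robot.get_tcp_pos())[1]
go(20,y-8,69,.05); go(20,-70,80,.08)
s=snap("side"); t=s["image"][150:270,330:450]
cv2.imwrite("pics/open2.png",cv2.resize(t[:,:,::-1],None,fx=4.5,fy=4.5,interpolation=cv2.INTER_CUBIC))
E
```

```text
hit True [ 19.8 -31.1  68.8] F [ 0.1 -1.6  0.7] t 7.7
hit False [ 19.9 -39.4  68.8] F [-0.5 -0.   0.1] t 8.2
hit False [ 19.9 -70.5  80.1] F [ 0.2 -0.4 -0.5] t 8.8
```

View pics/open2.png

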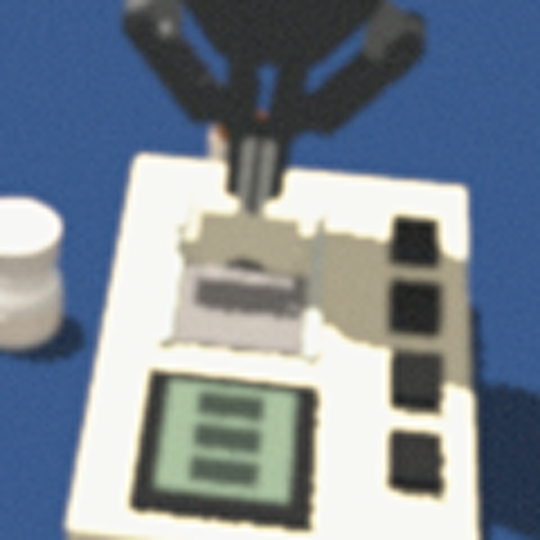

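The shutter is open: the finger stopped on the end stop at −31 against about −30 expected, and the key's dark edge shows at (245,265). Now I press the key.

```bash
python3 - <<'E'
from h import *
go(20,-70,64,.06)
if not go(20,-70,47,.03,3):
    go(20,-70,34,.01,7.5)
    robot.pause(.3); print(loc(robot.get_tcp_pos()).round(1),np.round(robot.get_contact_force(),1))
E
```

```text
hit False [ 19.4 -69.4  63.1] F [ 0.6 -1.1  0.3] t 9.2
hit False [ 20. -70.  47.] F [ 0.1  0.3 -0.3] t 9.9
hit True [ 20.1 -70.1  38.1] F [-0.6 -0.5  4.9] t 10.9
[ 20.1 -70.   38.1] [-1.2  1.   5.5]
```

Key at 38.1 mm means about 5.9 mm of travel at 5.5 N, so it is fully down. Next I take the finger out, go to the other side of the rib and close the shutter.

```bash
python3 - <<'E'
from h import *
go(20,-70,100,.06)
go(20,5,100,.1)
if not go(20,5,69,.03,3):
    go(20,-52,69,.025,5)
    go(20,-66,69,.015,5); robot.pause(.3)
    y=loc(robot.get_tcp_pos())[1]; print(y)
    go(20,y+8,69,.05); go(20,y+10,170,.15)
    robot.move_pose([.3,-.4,.25],robot.get_orientation())
    s=snap("top"); print(robot.get_time_s())
    cr=s["image"][210:390,290:540][:,:,::-1]
    cv2.imwrite("pics/shut.png",cv2.resize(cr,None,fx=3.2,fy=3.2,interpolation=cv2.INTER_CUBIC))
E
```

```text
hit False [ 19.6 -69.8  99.5] F [ 0.   0.6 -0.3] t 12.4
hit False [ 20.2   4.8 100.1] F [-0.6 -0.3  0.5] t 13.3
hit False [20.2  4.9 69.2] F [ 0.6 -0.1 -0.4] t 14.4
hit False [ 20. -52.  69.] F [1.4 0.2 0. ] t 16.9
hit True [ 19.5 -57.   68.5] F [-0.2 -0.6 -1.1] t 17.4
-56.241947997147065
hit False [ 20.  -47.8  69. ] F [ 0.8  0.8 -0.3] t 18.0
hit False [ 19.4 -46.  169.2] F [0.5 0.2 0.2] t 18.8
20.225
```

View pics/shut.png

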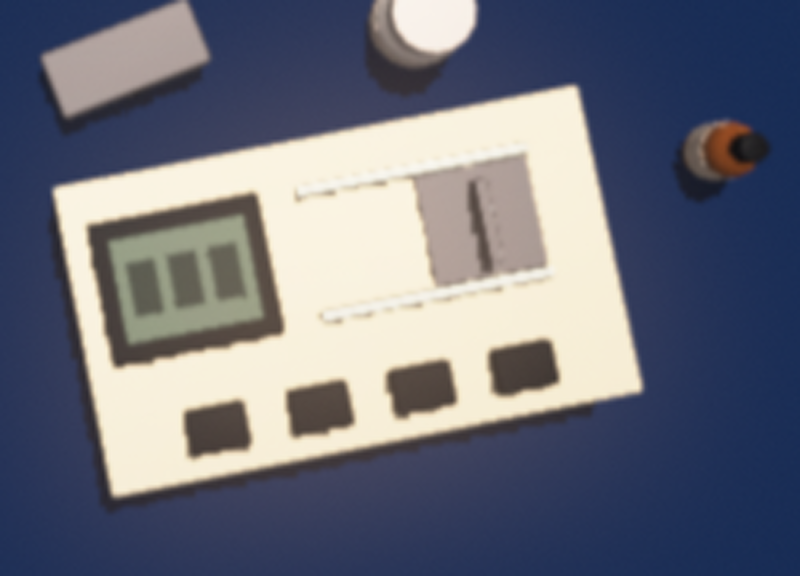

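The shutter's edges are now at crop (426,232) and (537,212), about 14 mm from where they started, so it is fully shut. The counter and bystanders have not moved.

```bash
python3 -c "
from h import *
print(robot.sign_off())"
```

```text
the job is handed in; nothing more can be done
None
```

The shutter was opened to its stop, the key pressed fully down (about 5.9 mm), and the shutter closed to its stop again; the counter, jar, bottle and slide box look unmoved, and the job was handed in at about 20 s, with no verdict returned.

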